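# Zero the kitchen scale under the honey jar

## Task

Honey is about to be weighed out of the jar standing on the kitchen scale, so set the scale up with your fingertips: push the green power key all the way in, then the yellow weighing mode key all the way in (both stay down), then press the blue zero key all the way down and keep it held down. The program finishes while you are still holding the blue key down. Do not press the red key, do not press any key before its turn, and leave the jar and everything else standing where it is, neither lifted nor shifted.

Things in the scene. Friction and masses are not known exactly. Their poses are not given: they have to be found in the camera images.
- scale: white kitchen scale, fixed, 250 (x) by 240 mm (y), case 30 mm high; origin under its centre on the worktop, x away from the keys. Far part: steel plate, top 42 mm high. Near edge, 95 mm before the centre: four keys in a row along y, 27 and 81 mm either side of the middle, collars 34 mm high; which colour sits where varies.
- key_green_top (a point): round green key cap, 26 mm across, at the front edge of the scale; this point is the middle of its flat top, 44 mm above the worktop when the key is up, and moves down with the key. Power key, latching.
- key_green (a joint): travel of the green key straight down, m: 0 up, 0.006 fully down. It needs about 3 N to move and stays down where it is left.
- key_yellow_top (a point): round yellow key cap, 26 mm across, at the front edge of the scale; this point is the middle of its flat top, 44 mm above the worktop when the key is up, and moves down with the key. Weighing mode key, latching.
- key_yellow (a joint): travel of the yellow key straight down, m: 0 up, 0.006 fully down. It needs about 3 N to move and stays down where it is left.
- key_blue_top (a point): round blue key cap, 26 mm across, at the front edge of the scale; this point is the middle of its flat top, 44 mm above the worktop when the key is up, and moves down with the key. Zero key, springs back.
- key_blue (a joint): travel of the blue key straight down, m: 0 up, 0.006 fully down. A spring pushes it up: about 1 N to start, 5 N fully down.
- key_red_top (a point): round red key cap, 26 mm across, at the front edge of the scale; this point is the middle of its flat top, 44 mm above the worktop when the key is up, and moves down with the key. Memory clearing key, springs back; to be left alone.
- key_red (a joint): travel of the red key straight down, m: 0 up, 0.006 fully down. A spring pushes it up: about 1 N to start, 5 N fully down.
- honey_jar: loose honey jar with a green lid, 64 x 68 mm, 84 mm tall, standing on the steel plate of the scale; origin at the centre of its underside
- spice_1: loose spice jar with a red lid, 45 mm across, 106 mm tall, on the worktop just left of the scale's key row; origin at the centre of its underside
- teaspoon: loose steel teaspoon, 130 mm long, lying to the right front of the scale; origin at the centre of its underside (roughly)
- salt_shaker: loose salt shaker with a grey top, 44 mm across, 90 mm tall, to the right of the scale; origin at the centre of its underside
- pepper_mill: loose dark wooden pepper mill, 58 mm across, 170 mm tall, to the right; origin at the centre of its underside
- bean_tin: loose food tin with a picture of red tomatoes, 75 mm across, 110 mm tall, to the left of the scale; origin at the centre of its underside
Mind the look-alikes: they are no part of the job. Of the things like the honey_jar, leave any that is black, orange or purple; of the rest the smaller one is meant.

How it is judged:
On the way, in this order (a step that is already met when the one before it is completed fails the run):
1. the green key is pushed fully in (value of joint key_green above 0.0045 m), for 0.1 s.
2. then the yellow key is pushed fully in (value of joint key_yellow above 0.0045 m), for 0.1 s.
3. then the blue key is pressed down by the fingers (value of joint key_blue above 0.0045 m and contact force between the fingers and key_blue above 1 N), for 0.2 s.
At the end, for the whole second after the job is handed in: The green and yellow keys are down and the fingers hold the blue key down (each at least 4.5 of 6 mm, over 1 N on the blue key); the red key is up; the honey jar stands upright on the plate within 15 mm of where it was (all of step 3 and value of joint each of key_green, key_yellow above 0.0045 m and value of joint key_red below 0.001 m and height (world z) of honey_jar below 0.05 m and distance of honey_jar from where it was at the start of the episode below 0.015 m and angle between honey_jar's own z axis and vertical below 0.15 rad); the arm keeps its last pose, push and grip.
It fails at once if the red key is pressed (over 2 mm) (value of joint key_red above 0.002 m).
It fails at once if the yellow key is pressed (over 2 mm) before the green key is in (value of joint key_yellow above 0.002 m and value of joint key_green below 0.0045 m).
It fails at once if the blue key is pressed (over 2 mm) before the green and yellow keys are in (value of joint key_blue above 0.002 m and value of joint any of key_green, key_yellow below 0.0045 m).
It fails at once if the honey jar is lifted, tipped or shifted more than 15 mm (8 mm upwards) (not (height (world z) of honey_jar below 0.05 m) or not (distance of honey_jar from where it was at the start of the episode below 0.015 m) or not (angle between honey_jar's own z axis and vertical below 0.15 rad)).
It fails at once if another loose thing is lifted or shifted more than 20 mm (10 mm upwards) (distance of any of spice_1, teaspoon, salt_shaker, pepper_mill, bean_tin from where it was at the start of the episode above 0.02 m or height (world z) of any of spice_1, teaspoon, salt_shaker, pepper_mill, bean_tin above 0.01 m).
It also fails if it takes over 32 s, if anything falls off the work surface, if the arm or the gripper's body presses on something with over 40 N, if the wrist force passes 120 N, or if a joint passes its speed limit or range.

## Robot

A 6-joint arm with a two-finger parallel gripper is mounted at the origin on a cart in front of the work surface, level with it; the furniture and walls round the work are solid. World frame = base frame: x ahead of the robot, y to its left, z up, the work surface at z = 0. Lengths are in m, angles in rad, forces in N, time in s.
With the tool pointing down it reaches from about 0.3 to 0.775 m from the base axis. Payload 14.6 kg.
Tool frame: the origin (TCP) lies at the very end of the fingers, on their centre line; the grasp point (between the pads) lies 19 mm behind it; z points along the fingers, y is the line along which they close (so a half turn about z gives the same grasp; the last joint's range is limited). The gripper opens to 94 mm and grips with 3 to 60 N. Pads are 16 mm wide; open, the fingers measure 119 mm over their backs; the gripper's body (75 mm by 177 mm) begins 78 mm behind the grasp point.
Start: joints at [-1.168, 0.3, 1.521, -0, 1.321, -0.067], TCP at [0.249, -0.49, 0.205] pointing down, gripper open.
Joint ranges: [-3.03, 3.03], [-0.79, 2.21], [0.23, 2.52], [-1.04, 4.18], [0, 3.07], [-2.55, 2.55]. Speed limits (rad/s): [2.22, 2.22, 2.57, 3.14, 3.14, 3.14].

## Interface

Orientations are given as [roll, pitch, yaw] about the fixed x, y, z axes, in that order (R = Rz(yaw) Ry(pitch) Rx(roll)).
In Python, from station import bot gives the robot as it stands. The module is installed in compiled form; this text tells all that it offers.
- The arm moves only by the tool send_rows, never from a script. Its argument "commands" is a list of rows, each an object of numbers: "wx", "wy", "wz": the turn, a rotation vector about the world's x, y, z in degrees; "dx", "dy", "dz": the shift along the world's x, y, z in mm; "grip": the opening in per cent of the stroke, from 0 (shut) to 100 (fully open). In form: [{"wx": .., "wy": .., "wz": .., "dx": .., "dy": .., "dz": .., "grip": ..}, ...]. A call has 1 to 5 rows; each row shifts and turns the commanded pose from where the row before left it; what a row does not reach is not made up. A row lasts 1/12 s, in which the tool goes at most 41.7 mm and 7.16 degrees, less where a joint would pass 70% of its speed; a pose out of reach is approached as far as the arm can. A call is refused whole if a number of a shift passes 41.7 or a number of a turn 7.16, either way. A call with a gripper value outside its range is refused whole. The fingers move at their own pace and stop on an object; "grip_force" is the grip in N (left out, the last holds). Time passes only in rows, so rows that do not move let the fingers close. It gives the time, the measured TCP pose, the force, the opening and the grip force at its end, in the units of the state.
- bot.get_obs(): the state, without advancing time (a new reading comes with each control period).
- bot.snapshot(name): name is "scene" or "top"; returns a dict with "pixels" (384x512x3 uint8, blue, green, red), "camera_matrix" (3x3 intrinsics, pixels), "distortion" ([k1, k2, p1, p2, k3] as OpenCV has them; the pictures are not rectified), "xyz" and "attitude" of the camera in the world. Camera axes: x right, y down, z forward; pixel columns grow to the right and rows downward; lengths in m; the calibration is good to about 2 mm. A picture is of the moment at which its call begins. There is no depth.
- bot.close_job(): hands the job in; it is judged then, once.
The state is a dict: "t": time; "joint_positions": joint angles; "dq": joint speeds; "joint_efforts": joint torques, N m; "eef_pos": TCP position; "tcp_rot": TCP orientation; "force": force on the tool from outside, world axes, zero at the start; "moment": the same for the moment, N m; "opening": opening from 0.0 (shut) to 1.0 (fully open); "gripper_force": force on a finger pad.
Only numpy, scipy, OpenCV 4.12 (cv2) and the standard library are available. Lean on these libraries where they do the work, as an engineer would, in place of code of your own. Each camera call takes 0.05 s, during which the arm holds its last target. There are 200 camera calls.

## Working session

There is one attempt and no reset: what is moved stays moved. The work goes in short steps, Python scripts to look and compute and a tool call to move; the robot and the scene stay as the last step left them, time stands still between calls to the robot, and variables do not carry over. Pictures are saved under pics/ and viewed, at most 10 in all, crops included, and the job is handed in when it is done.

Besides the shell and the picture viewer there is one more tool, called after "Call:" as name([rows], argument=value, ...), one row to a line, values as JSON. send_rows: Moves the arm, as the interface text tells. Its arguments: {"type":"object","properties":{"commands":{"type":"array"},"grip_force":{"type":"number"}},"required":["commands"]}

```bash
mkdir -p pics; cat > h.py <<'E'
import numpy as np, cv2, json
from station import bot
def snap(n):
    s=bot.snapshot(n); return s
def ray(s,uv,z):
    from scipy.spatial.transform import Rotation as R
    a=np.array(s["attitude"],float)
    M=a if a.shape==(3,3) else R.from_euler('xyz',a).as_matrix()
    p=cv2.undistortPoints(np.array([[uv]],float),np.array(s["camera_matrix"]),np.array(s["distortion"]))[0,0]
    d=M@np.array([p[0],p[1],1]); c=np.array(s["xyz"]); return c+d*(z-c[2])/d[2]
E
python3 - <<'E'
from h import *
for n in("top","scene"):
    s=snap(n); cv2.imwrite(f"pics/{n}0.png",s["pixels"]); print(n,s["xyz"],s["attitude"],s["camera_matrix"])
o=bot.get_obs();print(o)
E
```

```text
top [0.36170388 0.01656551 1.17580723] [-3.00149521  0.01223587 -1.56446262] [[382.40164842   0.         254.04713121]
 [  0.         382.40164842 194.88754244]
 [  0.           0.           1.        ]]
scene [0.02776681 0.95738917 0.85379975] [-2.21337498 -0.00265845 -2.63518364] [[469.54279066   0.         253.33226053]
 [  0.         469.54279066 185.60556187]
 [  0.           0.           1.        ]]
{'t': 0.1, 'joint_positions': array([-1.16760642e+00,  3.00420933e-01,  1.52149710e+00,  2.13505685e-05,
        1.32069571e+00, -6.65649459e-02]), 'dq': array([-8.87957697e-04, -1.36409729e-03, -8.49259636e-04, -1.17675110e-03,
        6.32854853e-05,  9.77612900e-04]), 'joint_efforts': array([ 1.39057465e-03, -5.32643580e+01, -3.53282261e+01,  7.09800376e-02,
        2.35068554e-02, -6.60486262e-05]), 'eef_pos': array([ 0.24889814, -0.49020578,  0.20494937]), 'tcp_rot': array([-3.14057521e+00, -8.85533173e-05,  4.69749513e-01]), 'force': array([ 0.92768043, -0.46962758,  0.03388285]), 'moment': array([-0.02830678,  0.04049604,  0.01293354]), 'gripper_force': 0.0, 'opening': 1.0014267063029043}
```

View pics/top0.png

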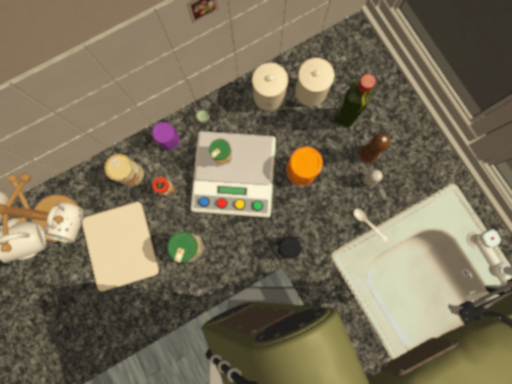

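View pics/scene0.png

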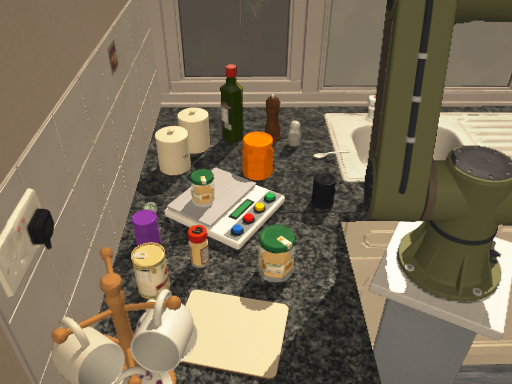

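```bash
python3 - <<'E'
from h import *
s=snap("top"); im=s["pixels"]
c=cv2.resize(im[120:270,140:340],None,fx=4,fy=4,interpolation=cv2.INTER_CUBIC); cv2.imwrite("pics/crop.png",c)
t=snap("scene")
for n,uv,uv2 in(("blue",(204,202),(237,229)),("red",(222,203),(249,218)),("yellow",(240,204),(260,207)),("green",(258,205),(270,197))):
    print(n,ray(s,uv,.044).round(4),ray(t,uv2,.044).round(4))
for n,uv,z in(("honeylid",(220,149),.126),("bigjar lid",(182,246),.12),("orange",(307,158),.12),("spice",(160,185),.106),("black",(289,243),.08)): print(n,ray(s,uv,z).round(3))
# height of orange/big jar from scene top centre vs top view
from scipy.optimize import minimize_scalar as ms
for n,a,b in(("orange",(307,158),(258,138)),("big",(182,245),(278,237)),("black",(289,242),(324,178))):
    r=ms(lambda z:np.linalg.norm(ray(s,a,z)-ray(t,b,z)),bounds=(0,.25),method="bounded");print(n,r.x,r.fun,ray(s,a,r.x))
E
```

```text
blue [0.4991 0.1807 0.044 ] [0.4971 0.193  0.044 ]
red [0.4964 0.1269 0.044 ] [0.4915 0.1405 0.044 ]
yellow [0.4936 0.0731 0.044 ] [0.4878 0.0862 0.044 ]
green [0.4909 0.0195 0.044 ] [0.4843 0.034  0.044 ]
honeylid [0.64  0.127 0.126]
bigjar lid [0.368 0.227 0.12 ]
orange [ 0.616 -0.118  0.12 ]
spice [0.54  0.298 0.106]
black [ 0.379 -0.069  0.08 ]
orange 0.11663053969461892 0.009579469366588654 [ 0.617039   -0.11862756  0.11663054]
big 0.10464985486225944 0.006833399955625174 [0.37113201 0.22996039 0.10464985]
black 0.08231212728560135 0.012060336278282596 [ 0.3814928  -0.06896637  0.08231213]
```

View pics/crop.png

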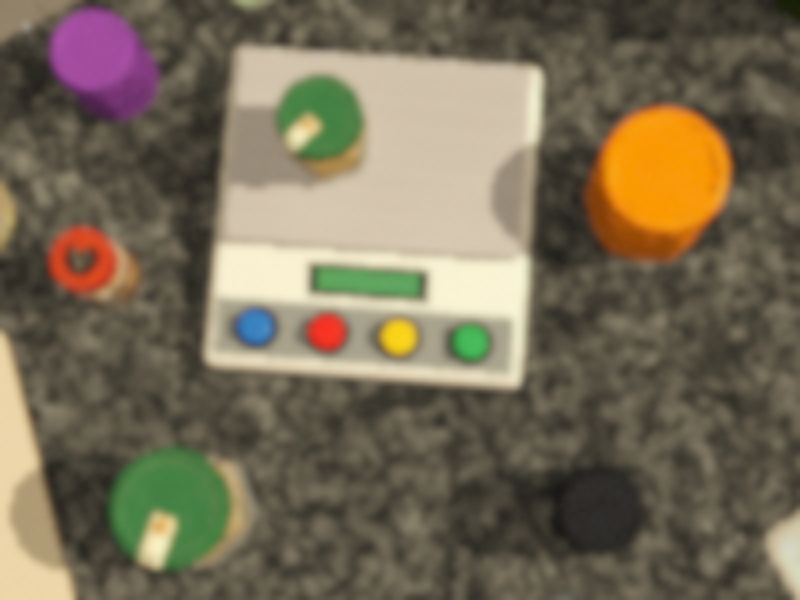

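```bash
cat >> h.py <<'E'
H={"blue":(100,125),"red":(0,6),"yellow":(20,33),"green":(50,80)}
def keys(s,box):
    x0,y0,x1,y1=box; hsv=cv2.cvtColor(s["pixels"][y0:y1,x0:x1],cv2.COLOR_BGR2HSV); o={}
    for k,(a,b) in H.items():
        m=cv2.inRange(hsv,(a,130,70),(b,255,255)); n,l,st,ce=cv2.connectedComponentsWithStats(m)
        if n<2: continue
        i=1+np.argmax(st[1:,4]); o[k]=(ce[i]+[x0,y0],st[i,4])
    return o
E
python3 - <<'E'
from h import *
for n,b in(("top",(195,195,268,214)),("scene",(228,186,282,242))):
    s=snap(n)
    for k,(p,a) in keys(s,b).items(): print(n,k,p.round(1),a,ray(s,p,.042).round(4))
    if n=="scene": cv2.imwrite("pics/sc.png",cv2.resize(s["pixels"][160:260,150:300],None,fx=5,fy=5,interpolation=cv2.INTER_CUBIC))
E
```

```text
top blue [203.4 201.5] 53 [0.501  0.1827 0.042 ]
top red [221.3 202.7] 75 [0.4974 0.1291 0.042 ]
top yellow [239.3 203.9] 74 [0.4941 0.0753 0.042 ]
top green [257.  205.2] 50 [0.4904 0.0224 0.042 ]
scene blue [236.7 228.8] 74 [0.4994 0.1908 0.042 ]
scene red [248.4 217.1] 78 [0.4958 0.136  0.042 ]
scene yellow [259.1 206.4] 70 [0.4923 0.0831 0.042 ]
scene green [272.4 234.6] 162 [0.4094 0.1655 0.042 ]
```

View pics/sc.png

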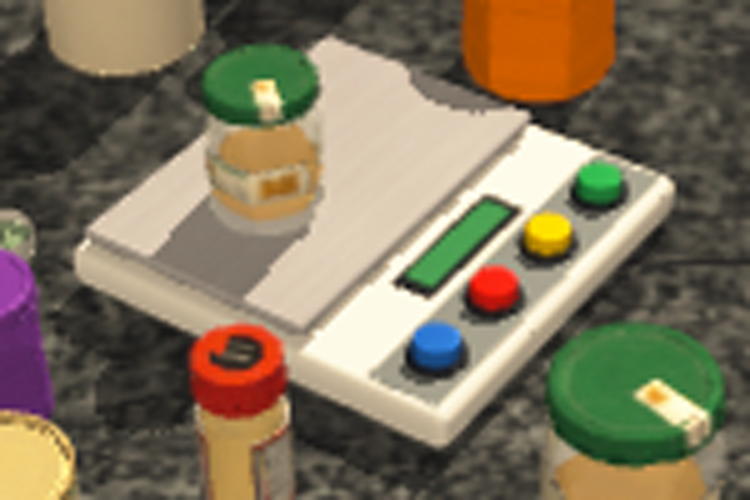

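Call:
send_rows([
  {"dx":16,"dy":34,"wz":-2,"grip":0},
  {"dx":16,"dy":34,"wz":-2,"grip":0},
  {"dx":16,"dy":34,"wz":-2,"grip":0},
  {"dx":16,"dy":34,"wz":-2,"grip":0},
  {"dx":16,"dy":34,"wz":-2,"grip":0},
], grip_force=20)

```text
$.commands[0]: bad value
```

Call:
send_rows([
  {"dx":16,"dy":34,"wz":-2,"grip":0},
  {"dx":16,"dy":34,"wz":-2,"grip":0},
  {"dx":16,"dy":34,"wz":-2,"grip":0},
  {"dx":16,"dy":34,"wz":-2,"grip":0},
  {"dx":16,"dy":34,"wz":-2,"grip":0},
])

```text
$.commands[0]: bad value
```

Call:
send_rows([
  {"dx":16,"dy":35,"wz":-2,"grip":0},
  {"dx":16,"dy":35,"wz":-2,"grip":0},
  {"dx":16,"dy":35,"wz":-2,"grip":0},
  {"dx":16,"dy":35,"wz":-2,"grip":0},
  {"dx":16,"dy":35,"wz":-2,"grip":0},
])

```text
$.commands[0]: bad value
```

Call:
send_rows([
  {"wx":0,"wy":0,"wz":-2,"dx":16,"dy":34,"dz":0,"grip":0},
  {"wx":0,"wy":0,"wz":-2,"dx":16,"dy":34,"dz":0,"grip":0},
  {"wx":0,"wy":0,"wz":-2,"dx":16,"dy":34,"dz":0,"grip":0},
  {"wx":0,"wy":0,"wz":-2,"dx":16,"dy":34,"dz":0,"grip":0},
  {"wx":0,"wy":0,"wz":-2,"dx":16,"dy":34,"dz":0,"grip":0},
], grip_force=20)

```text
t: 0.72
eef_pos: [0.3293, -0.3187, 0.2055]
tcp_rot: [3.141, -0.0, 0.293]
force: [0.3, 0.2, 0.6]
opening: 0.68
gripper_force: 0.0
```

Call:
send_rows([
  {"wx":0,"wy":0,"wz":-2,"dx":16,"dy":34,"dz":0,"grip":0},
  {"wx":0,"wy":0,"wz":-2,"dx":16,"dy":34,"dz":0,"grip":0},
  {"wx":0,"wy":0,"wz":-2,"dx":16,"dy":34,"dz":0,"grip":0},
  {"wx":0,"wy":0,"wz":-2,"dx":16,"dy":34,"dz":0,"grip":0},
  {"wx":0,"wy":0,"wz":-2,"dx":16,"dy":34,"dz":0,"grip":0},
])

```text
t: 1.13
eef_pos: [0.4094, -0.1487, 0.2057]
tcp_rot: [3.141, -0.0, 0.119]
force: [1.2, -0.7, 0.4]
opening: 0.327
gripper_force: 0.0
```

Call:
send_rows([
  {"wx":0,"wy":0,"wz":-2,"dx":16,"dy":35,"dz":0,"grip":0},
  {"wx":0,"wy":0,"wz":-2,"dx":16,"dy":35,"dz":0,"grip":0},
  {"wx":0,"wy":0,"wz":-2,"dx":16,"dy":35,"dz":0,"grip":0},
  {"wx":0,"wy":0,"wz":-2,"dx":16,"dy":35,"dz":0,"grip":0},
  {"wx":0,"wy":0,"wz":-2,"dx":16,"dy":35,"dz":0,"grip":0},
])

```text
t: 1.55
eef_pos: [0.4894, 0.0266, 0.2056]
tcp_rot: [3.142, -0.0, -0.055]
force: [0.2, -0.9, -0.8]
opening: 0.006
gripper_force: 0.0
```

Call:
send_rows([
  {"wx":0,"wy":0,"wz":0,"dx":0,"dy":0,"dz":-30,"grip":0},
  {"wx":0,"wy":0,"wz":0,"dx":0,"dy":0,"dz":-30,"grip":0},
  {"wx":0,"wy":0,"wz":0,"dx":0,"dy":0,"dz":-30,"grip":0},
  {"wx":0,"wy":0,"wz":0,"dx":0,"dy":0,"dz":-30,"grip":0},
  {"wx":0,"wy":0,"wz":0,"dx":0,"dy":0,"dz":-20,"grip":0},
])

```text
t: 1.97
eef_pos: [0.4879, 0.0247, 0.0629]
tcp_rot: [3.142, 0.002, -0.054]
force: [0.6, 0.7, 0.5]
opening: 0.004
gripper_force: 0.0
```

```bash
python3 - <<'E'
from h import *
from scipy.spatial.transform import Rotation as R
o=bot.get_obs();print(o["t"],o["eef_pos"],o["tcp_rot"],o["opening"])
t=snap("scene");im=t["pixels"]
def proj(s,p):
    M=R.from_euler('xyz',s["attitude"]).as_matrix().T
    return cv2.projectPoints(np.array([p],float),cv2.Rodrigues(M)[0],-M@s["xyz"],s["camera_matrix"],np.array(s["distortion"]))[0].ravel()
q=proj(t,o["eef_pos"]);print(q)
cv2.imwrite("pics/s1.png",cv2.resize(im[140:260,210:330],None,fx=5,fy=5,interpolation=cv2.INTER_CUBIC))
print((q-[210,140])*5)
E
```

```text
1.9667 [0.48790426 0.0247435  0.06288779] [ 3.14153882e+00  2.39037431e-03 -5.35417698e-02] 0.004218251322091367
[270.55101378 189.47943106]
[302.75506889 247.39715531]
```

View pics/s1.png

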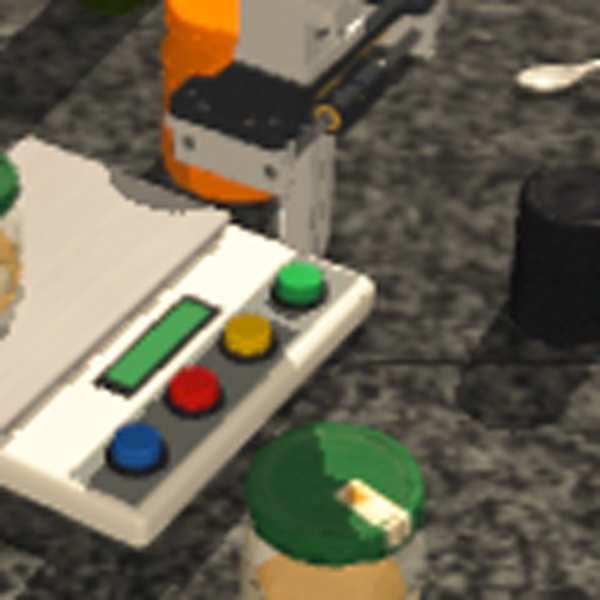

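Call:
send_rows([
  {"wx":0,"wy":0,"wz":0,"dx":0,"dy":4,"dz":-10,"grip":0},
  {"wx":0,"wy":0,"wz":0,"dx":0,"dy":0,"dz":-7,"grip":0},
  {"wx":0,"wy":0,"wz":0,"dx":0,"dy":0,"dz":-4,"grip":0},
  {"wx":0,"wy":0,"wz":0,"dx":0,"dy":0,"dz":-3,"grip":0},
  {"wx":0,"wy":0,"wz":0,"dx":0,"dy":0,"dz":0,"grip":0},
])

```text
t: 2.43
eef_pos: [0.4893, 0.0286, 0.0418]
tcp_rot: [-3.142, -0.001, -0.054]
force: [-0.3, 0.4, -0.1]
opening: 0.001
gripper_force: 0.0
```

Call:
send_rows([
  {"wx":0,"wy":0,"wz":0,"dx":0,"dy":0,"dz":-1,"grip":0},
  {"wx":0,"wy":0,"wz":0,"dx":0,"dy":0,"dz":-1,"grip":0},
])

```text
t: 2.6
eef_pos: [0.4894, 0.0286, 0.0401]
tcp_rot: [-3.141, -0.001, -0.054]
force: [-0.1, 1.0, 2.3]
opening: 0.006
gripper_force: 1.5
```

Call:
send_rows([
  {"wx":0,"wy":0,"wz":0,"dx":0,"dy":0,"dz":-1,"grip":0},
  {"wx":0,"wy":0,"wz":0,"dx":0,"dy":0,"dz":0,"grip":0},
])

```text
t: 2.77
eef_pos: [0.4894, 0.0286, 0.0387]
tcp_rot: [-3.142, -0.001, -0.054]
force: [0.7, -0.2, 2.2]
opening: 0.003
gripper_force: 0.9
```

Call:
send_rows([
  {"wx":0,"wy":0,"wz":0,"dx":0,"dy":0,"dz":-1,"grip":0},
  {"wx":0,"wy":0,"wz":0,"dx":0,"dy":0,"dz":-0.5,"grip":0},
  {"wx":0,"wy":0,"wz":0,"dx":0,"dy":0,"dz":0,"grip":0},
])

```text
t: 3.02
eef_pos: [0.4895, 0.0286, 0.0381]
tcp_rot: [-3.142, -0.001, -0.054]
force: [-4.1, -0.0, 16.2]
opening: 0.005
gripper_force: 8.2
```

Call:
send_rows([
  {"wx":0,"wy":0,"wz":0,"dx":0,"dy":0,"dz":20,"grip":0},
  {"wx":0,"wy":0,"wz":0,"dx":2,"dy":27,"dz":5,"grip":0},
  {"wx":0,"wy":0,"wz":0,"dx":2,"dy":27,"dz":0,"grip":0},
  {"wx":0,"wy":0,"wz":0,"dx":0,"dy":0,"dz":0,"grip":0},
])

```text
t: 3.35
eef_pos: [0.4932, 0.0855, 0.0623]
tcp_rot: [-3.141, -0.001, -0.052]
force: [-0.3, 0.3, -0.3]
opening: 0.005
gripper_force: 0.0
```

```bash
python3 - <<'E'
from h import *
t=snap("scene");im=t["pixels"]
print(bot.get_obs()["eef_pos"])
cv2.imwrite("pics/s2.png",cv2.resize(im[140:260,210:330],None,fx=5,fy=5,interpolation=cv2.INTER_CUBIC))
for k,(p,a) in keys(t,(228,186,282,224)).items(): print(k,p)
for uv in((237.4,227.6),(249,215.8),(259.8,205.6),(270,195.6)): print(ray(t,uv,.044))
E
```

```text
[0.49284574 0.08397591 0.06189735]
red [248.44594595 217.27027027]
yellow [259.07246377 206.49275362]
green [240.63541667 208.53125   ]
[0.49896821 0.18786144 0.044     ]
[0.49585336 0.13269837 0.044     ]
[0.49116101 0.08117001 0.044     ]
[0.48724857 0.02835581 0.044     ]
```

View pics/s2.png

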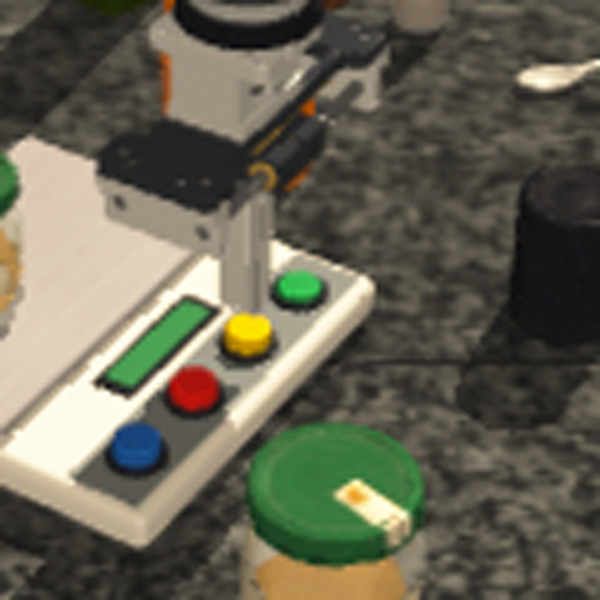

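The picture shows green pushed in at (299,288), with the tip above yellow at (248,330). Now pressing yellow.

Call:
send_rows([
  {"wx":0,"wy":0,"wz":0,"dx":-1,"dy":-2,"dz":-10,"grip":0},
  {"wx":0,"wy":0,"wz":0,"dx":0,"dy":0,"dz":-7,"grip":0},
  {"wx":0,"wy":0,"wz":0,"dx":0,"dy":0,"dz":-4,"grip":0},
  {"wx":0,"wy":0,"wz":0,"dx":0,"dy":0,"dz":-2,"grip":0},
  {"wx":0,"wy":0,"wz":0,"dx":0,"dy":0,"dz":-1,"grip":0},
])

```text
t: 3.82
eef_pos: [0.4917, 0.0798, 0.038]
tcp_rot: [3.141, 0.001, -0.055]
force: [-9.7, -3.9, 24.4]
opening: 0.006
gripper_force: 11.8
```

Call:
send_rows([
  {"wx":0,"wy":0,"wz":0,"dx":0,"dy":0,"dz":0,"grip":0},
  {"wx":0,"wy":0,"wz":0,"dx":0,"dy":0,"dz":0,"grip":0},
])

```text
t: 3.98
eef_pos: [0.4916, 0.0798, 0.0381]
tcp_rot: [3.141, 0.001, -0.054]
force: [-7.2, -3.7, 11.5]
opening: 0.003
gripper_force: 5.9
```

Call:
send_rows([
  {"wx":0,"wy":0,"wz":0,"dx":0,"dy":0,"dz":25,"grip":0},
  {"wx":0,"wy":0,"wz":0,"dx":2,"dy":36,"dz":0,"grip":0},
  {"wx":0,"wy":0,"wz":0,"dx":3,"dy":36,"dz":0,"grip":0},
  {"wx":0,"wy":0,"wz":0,"dx":2,"dy":36,"dz":0,"grip":0},
  {"wx":0,"wy":0,"wz":0,"dx":0,"dy":0,"dz":0,"grip":0},
])

```text
t: 4.4
eef_pos: [0.499, 0.1926, 0.0628]
tcp_rot: [-3.141, -0.0, -0.051]
force: [0.9, 0.3, -0.2]
opening: 0.005
gripper_force: 0.0
```

```bash
python3 - <<'E'
from h import *
t=snap("scene");im=t["pixels"]
print(bot.get_obs()["eef_pos"])
cv2.imwrite("pics/s3.png",cv2.resize(im[140:260,180:300],None,fx=5,fy=5,interpolation=cv2.INTER_CUBIC))
E
```

```text
[0.4987035  0.19042597 0.06242645]
```

View pics/s3.png

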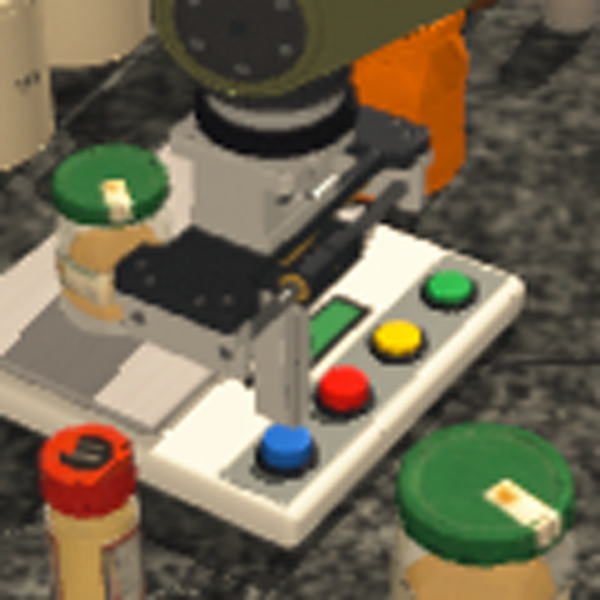

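Green and yellow are down, red is up, and the tip is above blue (286,440). Pressing blue and holding it.

Call:
send_rows([
  {"wx":0,"wy":0,"wz":0,"dx":0,"dy":0,"dz":-10,"grip":0},
  {"wx":0,"wy":0,"wz":0,"dx":0,"dy":0,"dz":-7,"grip":0},
  {"wx":0,"wy":0,"wz":0,"dx":0,"dy":0,"dz":-4,"grip":0},
  {"wx":0,"wy":0,"wz":0,"dx":0,"dy":0,"dz":-2,"grip":0},
  {"wx":0,"wy":0,"wz":0,"dx":0,"dy":0,"dz":-2,"grip":0},
])

```text
t: 4.87
eef_pos: [0.4989, 0.1876, 0.0378]
tcp_rot: [3.141, 0.001, -0.055]
force: [-7.8, -5.4, 20.4]
opening: 0.007
gripper_force: 10.5
```

Call:
send_rows([
  {"wx":0,"wy":0,"wz":0,"dx":0,"dy":0,"dz":0,"grip":0},
  {"wx":0,"wy":0,"wz":0,"dx":0,"dy":0,"dz":0,"grip":0},
  {"wx":0,"wy":0,"wz":0,"dx":0,"dy":0,"dz":0,"grip":0},
  {"wx":0,"wy":0,"wz":0,"dx":0,"dy":0,"dz":0,"grip":0},
  {"wx":0,"wy":0,"wz":0,"dx":0,"dy":0,"dz":0,"grip":0},
])

```text
t: 5.28
eef_pos: [0.499, 0.1878, 0.0382]
tcp_rot: [3.141, 0.0, -0.054]
force: [-2.8, -3.8, 6.9]
opening: 0.008
gripper_force: 3.3
```

Call:
send_rows([
  {"wx":0,"wy":0,"wz":0,"dx":0,"dy":0,"dz":-0.5,"grip":0},
  {"wx":0,"wy":0,"wz":0,"dx":0,"dy":0,"dz":0,"grip":0},
  {"wx":0,"wy":0,"wz":0,"dx":0,"dy":0,"dz":0,"grip":0},
  {"wx":0,"wy":0,"wz":0,"dx":0,"dy":0,"dz":0,"grip":0},
  {"wx":0,"wy":0,"wz":0,"dx":0,"dy":0,"dz":0,"grip":0},
])

```text
t: 5.7
eef_pos: [0.4991, 0.1878, 0.0381]
tcp_rot: [3.141, 0.0, -0.054]
force: [-4.0, -4.0, 11.0]
opening: 0.005
gripper_force: 5.6
```

```bash
python3 - <<'E'
from h import *
t=snap("scene");im=t["pixels"];o=bot.get_obs()
print(o["eef_pos"],o["force"])
cv2.imwrite("pics/s4.png",cv2.resize(im[140:260,180:300],None,fx=5,fy=5,interpolation=cv2.INTER_CUBIC))
E
```

```text
[0.49904866 0.18783166 0.03807106] [-3.59576017 -4.31154181 11.26397573]
```

View pics/s4.png

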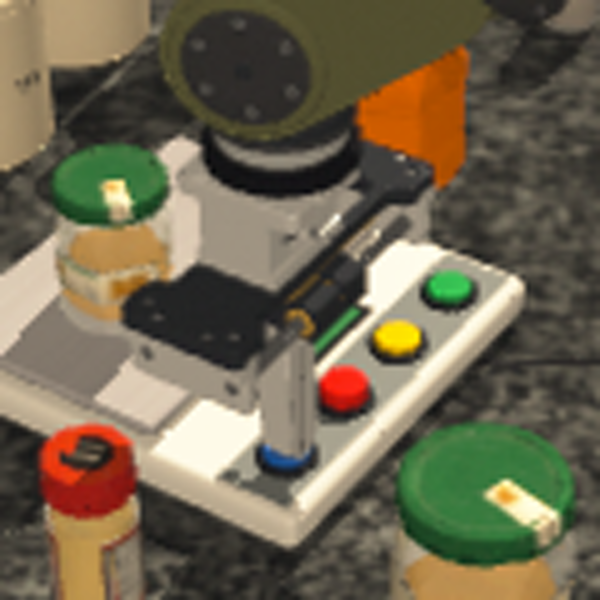

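Blue is held fully down at (286,455) with a steady 11 N; green and yellow are down, red is up, and the honey jar is unmoved. Handing in.

```bash
python3 -c "
from station import bot
print(bot.close_job())"
```

```text
the job is handed in; nothing more can be done
None
```

I pressed the green and yellow keys fully in, in that order, and handed the job in while holding the blue key fully down at about 11 N; the last picture shows red up and the honey jar unmoved, but no verdict was returned.

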